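# Rake the tumbling stones out to dry

## Task

Draw the rake out of the blue dock and lay it down free on the bench, then take it again by its wooden handle and rake the heaped stones along the drying tray into one even layer: none lying on another or standing on end, at least two in each third of the tray's length, none outside it. Move the stones only with the rake, never with the gripper, and leave the can, wrench and cup alone. Finally lay the rake down on the bench, tines down and clear of the tray.

Things in the scene. Friction and masses are not known exactly. Their poses are not given: they have to be found in the camera images.
- tray: Fixed aluminium drying tray, inside 160 mm (its x, across) by 320 mm (its y, long way), floor 4 mm thick, walls 4 mm thick, rim 30 mm above the bench. Origin in the middle of its underside. The heap starts at its -y end, 25 to 65 mm clear of that end wall.
- rake: Loose rake, 0.26 kg; starts with its handle under the hood. Frame as it lies: origin on the bench midway between the tine tips, z up, x horizontal to the handle's tail. 7 tines in a row 124 mm wide along y, 44 mm long, 10 mm thick, tips 4 mm. Handle square to the tines, tail 175 mm behind them. It rests on tips and tail: handle sloping 0.289 rad down to the tail, tines leaning as much.
- rake_block (a point): Grip place on the rake's red block, over the tines: block 24 mm wide (rake's y: grip across it), 30 mm long, top 16 mm above this point. The point lies 76 mm above the tine tips and 2 mm behind them, measured square to and along the handle. A 12 mm thick bar as wide as the tine row has its top 21 mm below the point.
- rake_handle (a point): Grip place in the middle of the wooden handle (16 mm wide, 22 mm high): 70 mm behind the tines along the handle, 63 mm above the tips square to it; 40 mm above the bench when the rake lies. With the handle held level the tines point straight down and its underside is 52 mm above the tips. Under the hood at the start.
- dock: Fixed blue sheet-metal hood, 140 mm long (x), 66 mm wide, 91 mm high, inside 54 mm wide and 85 mm high, no floor; open only at its -x end, where the rake's head sticks out (tines 56 mm before the opening). Origin in the middle of its foot. The rake comes out straight along -x; its tail is clear after 135 mm.
- spray_can: Blue spray can standing on the bench, 60 mm across, 170 mm tall; origin under its middle. Leave alone.
- wrench: Steel wrench lying on the bench; leave alone.
- cup: Yellow cup, 76 mm across, 90 mm tall; origin under its middle. Leave alone.
- stone1: One of eight brown tumbling stones, 60 x 40 x 28 mm (its x, y, z), origin in its middle, about 85 g. They start flat as a heap, four on four, in rows of two across the tray (60 mm side across it, 6 mm between) near its -y end. The two lower rows are 18 mm apart along the tray; the two upper rows lie over that gap, 6 mm apart.
- stone2: Another tumbling stone like stone1, same size and axes.
- stone3: Another tumbling stone like stone1, same size and axes.
- stone4: Another tumbling stone like stone1, same size and axes.
- stone5: Another tumbling stone like stone1, same size and axes.
- stone6: Another tumbling stone like stone1, same size and axes.
- stone7: Another tumbling stone like stone1, same size and axes.
- stone8: Another tumbling stone like stone1, same size and axes.
Not all that is in view belongs to the job. Leave any purple look-alike of the stone2 alone. What is shaped like the stone1 but green is not meant.

How it is judged:
By the outcome, as a careful person would: the job done as asked, in the order asked, and still so for the second after the job is handed in, with the robot touching nothing.
It also fails if it takes over 64 s, if anything falls off the work surface, if the arm or the gripper's body presses on something with over 40 N, if the wrist force passes 120 N, or if a joint passes its speed limit or range.

## Robot

A 7-joint arm with a two-finger parallel gripper is mounted at the origin on the work surface. World frame = base frame: x ahead of the robot, y to its left, z up, the work surface at z = 0. Lengths are in m, angles in rad, forces in N, time in s.
With the tool pointing down it reaches from about 0.425 to 1.025 m from the base axis. Payload 9.4 kg.
Tool frame: the origin (TCP) lies at the very end of the fingers, on their centre line; the grasp point (between the pads) lies 19 mm behind it; z points along the fingers, y is the direction in which the jaws open and shut (so a half turn about z gives the same grasp; the last joint's range is limited). The gripper opens to 93 mm and grips with 3 to 60 N. Pads are 15 mm wide; open, the fingers measure 128 mm over their backs; the gripper's body (75 mm by 188 mm) begins 65 mm behind the grasp point.
Start: joints at [1.162, 0.599, -0.003, 1.599, 0.002, 0.943, -0.08], TCP at [0.236, -0.685, 0.219] pointing down, gripper open.
Joint ranges: [-2.57, 2.57], [-0.35, 1.97], [-1.29, 1.29], [0.11, 2.56], [-1.05, 4.19], [0.11, 1.86], [-2.63, 2.63]. Speed limits (rad/s): [2.22, 2.22, 3.01, 3.01, 3.14, 3.14, 3.14].

## Interface

Orientations are given as a unit quaternion [w, x, y, z].
In Python, from station import arm gives the robot as it stands. Calls block until the motion is done:
- arm.goto(position, orientation): joint-space move of the TCP to a pose.
- arm.movel(position, feed=0.15, rot=None): straight line of the TCP; rot=None keeps the orientation; feed is the mean speed in m/s.
- arm.movej(angles): joint-space move.
- arm.move_gripper(opening, grip_force=None): finger opening in m; grip_force is the grip in N (None keeps the last); returns when the fingers have stopped.
- arm.sleep(seconds).
- arm.ik(position, orientation): joint angles nearest the present ones, or None.
- arm.read_state(): the state.
- arm.capture(name): name is "scene" or "top"; returns the picture (384x512x3 uint8, red, green, blue); there is no depth.
- arm.camera_model(name): a dict with "fx", "fy", "cx", "cy" (pixels), "T" (4x4, takes a point from camera to world coordinates). Camera axes: x right, y up, looking along -z (the intrinsics and any distortion apply to the point x, -y, -z); pixel columns grow to the right and rows downward; lengths in m; the calibration is good to about 2 mm. A picture is of the moment at which its call begins. camera_model takes no time and is no camera call.
A pose or a line that the arm cannot do raises arm.MotionError and nothing moves.
- arm.sign_off(): hands the job in, once; it reports no verdict.
The state is a dict: "t": time; "q": joint angles; "joint_vel": joint speeds; "effort": joint torques, N m; "ee_pos": TCP position; "ee_rot": TCP orientation; "contact_force": force on the tool from outside, world axes, zero at the start; "ft_torque": the same for the moment, N m; "grip_width": finger opening in m.
Only numpy, scipy, OpenCV 4.12 (cv2) and the standard library are available. Lean on these libraries where they do the work, as an engineer would, in place of code of your own. Each camera call takes 0.05 s, during which the arm holds its last target.

## Working session

There is one attempt and no reset: what is moved stays moved. The work goes in short steps, each a Python script; the robot and the scene stay as the last script left them, time stands still between calls to the robot, and variables do not carry over. Pictures are saved under pics/ and viewed, and the job is handed in when it is done.

```bash
ls; mkdir -p pics
python3 - <<'E'
from station import arm
import cv2
for n in ("scene","top"):
    im=arm.capture(n); cv2.imwrite(f"pics/{n}0.png",cv2.resize(im[:,:,::-1],(768,576),interpolation=cv2.INTER_CUBIC))
    m=arm.camera_model(n); print(n,{k:(v.tolist() if hasattr(v,'tolist') else v) for k,v in m.items()})
print(arm.read_state())
E
```

```text
pics
scene {'fx': 458.3048976296421, 'fy': 458.3048976296421, 'cx': 253.7968548348102, 'cy': 193.213852162152, 'T': [[0.6869967457883159, -0.3923810961625983, 0.6116147044099755, 1.3526874877334802], [0.7264910770646, 0.38905087515340114, -0.5664363437208896, -0.724795948724185], [-0.015690322551852747, 0.8334725501878334, 0.5523380503474375, 0.7755742547724307], [0.0, 0.0, 0.0, 1.0]]}
top {'fx': 380.8526208031555, 'fy': 380.8526208031555, 'cx': 257.05790637182577, 'cy': 189.73427066896662, 'T': [[0.020300947423915736, 0.9989696159077596, -0.04059036864570992, 0.4937948749359135], [-0.9997364234056971, 0.01984766558709029, -0.011539232501673212, 0.008872737999294118], [-0.010721718597130017, 0.040813927326909624, 0.9991092373141575, 1.25177780932665], [0.0, 0.0, 0.0, 1.0]]}
{'t': 0.1, 'q': array([ 1.16229936,  0.60003695, -0.00253596,  1.60000272,  0.00179219,
        0.94292443, -0.07974539]), 'joint_vel': array([-0.00032168, -0.00152198, -0.00010452, -0.00200999, -0.00037457,
       -0.00059638,  0.00050807]), 'effort': array([ 5.09165257e-03, -7.66544795e+01,  1.50230650e+00, -2.52937174e+01,
       -5.22482162e-02,  1.35871585e-02,  5.44645945e-05]), 'ee_pos': array([ 0.23601265, -0.685067  ,  0.21786918]), 'ee_rot': array([-6.61981787e-04,  9.86261698e-01,  1.65188967e-01, -1.74740544e-04]), 'contact_force': array([0.13965735, 0.18967633, 0.00164286]), 'ft_torque': array([0.03253189, 0.00353013, 0.01114169]), 'grip_width': 0.09261608972513831}
```

View pics/scene0.png

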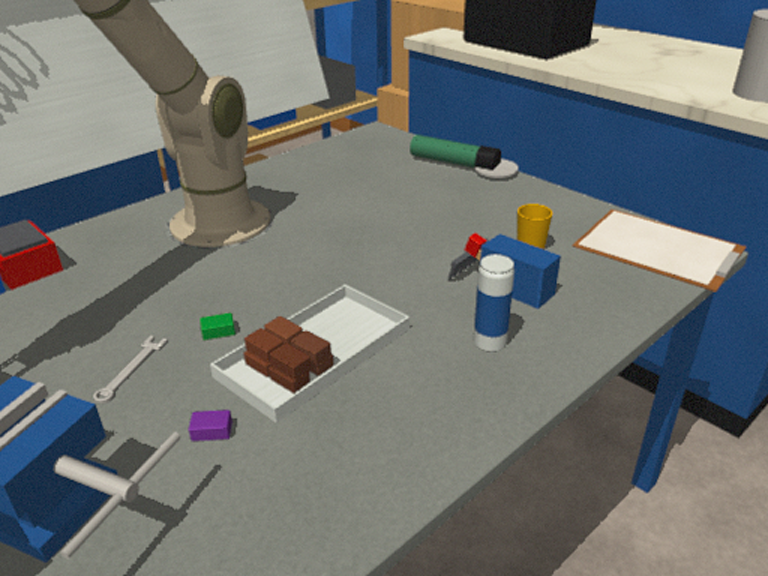

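View pics/top0.png

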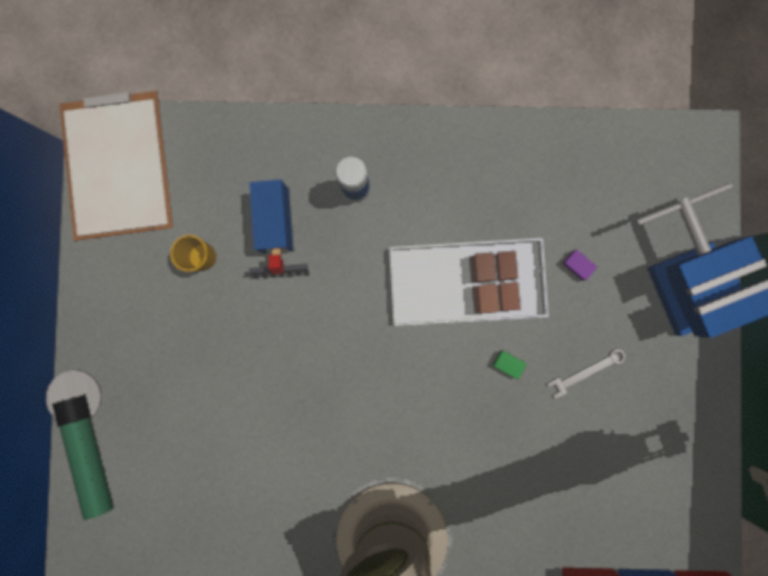

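```bash
cat > h.py <<'E'
import numpy as np, cv2
from station import arm
from scipy.spatial.transform import Rotation as R
def save(im,name,box=None,s=4):
    if box: x0,y0,x1,y1=box; im=im[y0:y1,x0:x1]
    cv2.imwrite(f"pics/{name}.png",cv2.resize(im[:,:,::-1],None,fx=s,fy=s,interpolation=cv2.INTER_CUBIC))
def p2w(n,u,v,z):
    m=arm.camera_model(n);T=np.array(m["T"])
    d=T[:3,:3]@np.array([(u-m["cx"])/m["fx"],-(v-m["cy"])/m["fy"],-1.])
    return T[:3,3]+d*(z-T[2,3])/d[2]
def w2p(n,p):
    m=arm.camera_model(n);T=np.array(m["T"])
    c=T[:3,:3].T@(np.asarray(p,float)-T[:3,3])
    return np.array([m["cx"]+m["fx"]*c[0]/-c[2], m["cy"]-m["fy"]*c[1]/-c[2]])
def quat(r):  # R -> wxyz
    q=r.as_quat(); return np.array([q[3],q[0],q[1],q[2]])
E
python3 - <<'E'
from h import *
print({k:v for k,v in arm.camera_model("top").items() if k not in("T",)}.keys())
t=arm.capture("top"); s=arm.capture("scene")
save(t,"t_rake",(150,110,250,185),8); save(t,"t_tray",(250,150,370,225),6)
save(s,"s_rake",(290,130,390,215),8)
E
```

```text
dict_keys(['fx', 'fy', 'cx', 'cy'])
```

View pics/t_rake.png

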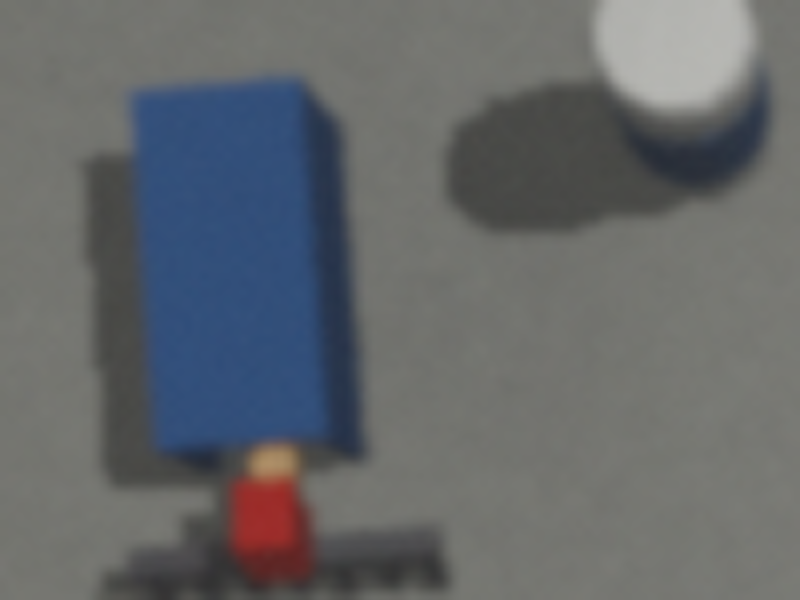

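View pics/t_tray.png

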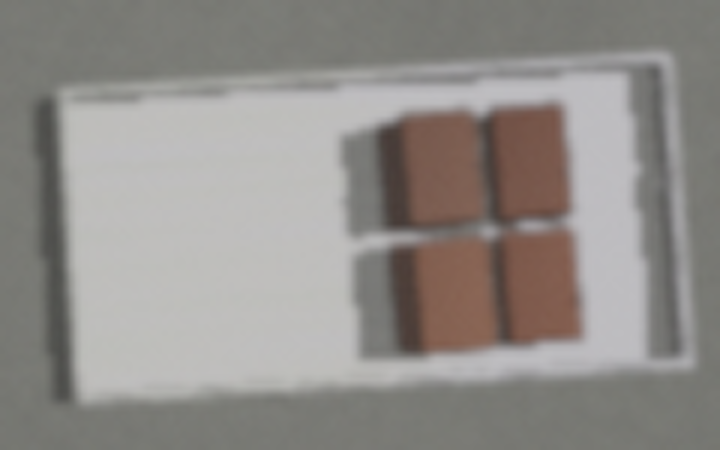

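View pics/s_rake.png

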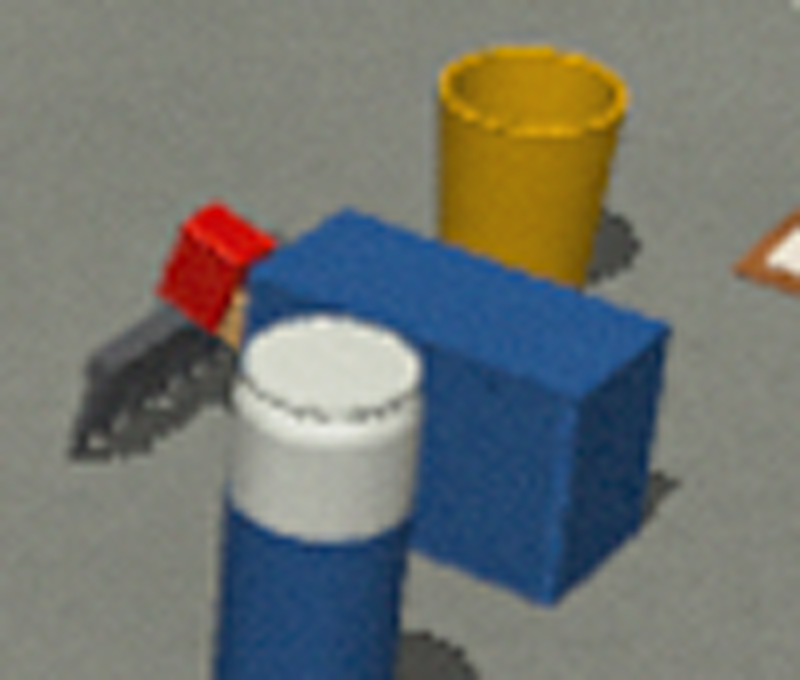

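Run:
```python
from h import *
np.set_printoptions(precision=4,suppress=True)
f=lambda u,v,z:p2w("top",150+u/8-.4,110+v/8-.4,z)
d=[f(134,92,.091),f(302,78,.091),f(328,442,.091),f(155,452,.091)]
for q in d: print(q)
a=(d[0]+d[1])/2-(d[2]+d[3])/2; print("dock len",np.linalg.norm(a),"yaw",np.arctan2(a[1],a[0]),"c",sum(d)/4, np.linalg.norm(d[0]-d[1]))
# block top corners
print("blk top",[f(u,v,.0876) for u,v in((232,485),(297,477),(301,548),(236,555))])
print("tine ends L,R", f(107,585,.01),f(447,578,.01))
g=lambda u,v,z:p2w("top",250+u/6-.4,150+v/6-.4,z)
c=[g(57,90,.03),g(670,53,.03),g(693,365,.03),g(76,405,.03)]
for q in c: print("tray",q)
a=(c[0]+c[3])/2-(c[1]+c[2])/2; print(np.linalg.norm(a),np.arctan2(a[1],a[0]),sum(c)/4,np.linalg.norm(c[0]-c[3]))
print([g(u,v,.06) for u,v in((403,115),(473,110),(490,107),(562,103),(420,353),(497,347),(508,345),(582,340))])
print("can",p2w("top",352/1.5,172/1.5,.17),"cup",p2w("top",188/1.5,252/1.5,.09))
```

```text
[0.747 0.306 0.091]
[0.7536 0.2413 0.091 ]
[0.6132 0.2275 0.091 ]
[0.6081 0.2938 0.091 ]
dock len 0.14025709688564178 yaw 0.09329743536331928 c [0.6805 0.2671 0.091 ] 0.0650094695047842
blk top [array([0.5963, 0.2646, 0.0876]), array([0.5998, 0.2397, 0.0876]), array([0.5726, 0.2374, 0.0876]), array([0.5694, 0.2623, 0.0876])]
tine ends L,R [0.5611 0.3317 0.01  ] [0.5667 0.1924 0.01  ]
tray [0.6245 0.0181 0.03  ]
tray [ 0.6507 -0.3097  0.03  ]
tray [ 0.4841 -0.3234  0.03  ]
tray [0.4561 0.0045 0.03  ]
0.3289468922137414 1.653246741931805 [ 0.5539 -0.1526  0.03  ] 0.1689611123990639
[array([ 0.6117, -0.1631,  0.06  ]), array([ 0.615 , -0.1996,  0.06  ]), array([ 0.6167, -0.2084,  0.06  ]), array([ 0.6196, -0.2459,  0.06  ]), array([ 0.4877, -0.1737,  0.06  ]), array([ 0.4916, -0.2136,  0.06  ]), array([ 0.4928, -0.2193,  0.06  ]), array([ 0.4962, -0.2576,  0.06  ])]
can [0.7519 0.0899 0.17  ] cup [0.5998 0.4282 0.09  ]
```

Run:
```python
from h import *
np.set_printoptions(precision=4,suppress=True)
g=lambda u,v,z:p2w("scene",290+u/8-.4,130+v/8-.4,z)
c=np.array([g(215,203,.083),g(277,240,.092),g(240,268,.092),g(182,237,.083)]);print(c,c.mean(0))
print("dock",[g(u,v,.091) for u,v in((350,210),(668,327),(577,397),(250,275))])
s=arm.read_state()
th=.289
for yaw in(.09,.09+np.pi):
  for tilt in (0,th):
    x=np.array([np.cos(.09),np.sin(.09),0]);yv=np.array([-np.sin(.09),np.cos(.09),0]);z=np.array([0,0,1.])
    up=np.sin(tilt)*x+np.cos(tilt)*z
    for sg in(1,-1):
      tz=-up;ty=sg*yv;tx=np.cross(ty,tz)
      q=quat(R.from_matrix(np.c_[tx,ty,tz]))
      p=np.array([.579,.252,.0723])+up*(.004-.019)
      print(yaw,tilt,sg,q,arm.ik(p,q), arm.ik(p-x*.15,q))
  break
# raking poses
al=1.653
for sg in (1,-1):
  for td in (1,-1):
    t=np.array([np.cos(al),np.sin(al),0]); 
    for s_ in (-.14,0,.12):
      p=np.array([.554,-.1526,0])+t*(s_+td*.07)+np.array([0,0,.05])
      n=np.array([-t[1],t[0],0]);tz=np.array([0,0,-1.]);ty=sg*n;tx=np.cross(ty,tz)
      print("rake tail",td,sg,s_,p,arm.ik(p,quat(R.from_matrix(np.c_[tx,ty,tz]))))
```

```text
[[0.5666 0.2724 0.083 ]
 [0.6121 0.2537 0.092 ]
 [0.6159 0.2275 0.092 ]
 [0.5752 0.2428 0.083 ]] [0.5924 0.2491 0.0875]
dock [array([0.6158, 0.2931, 0.091 ]), array([0.7516, 0.3051, 0.091 ]), array([0.7569, 0.2421, 0.091 ]), array([0.6208, 0.2275, 0.091 ])]
0.09 0 1 [-0.    -0.045  0.999  0.   ] [-0.1203  0.7602 -0.5925  1.9127  0.6647  0.6737  0.5371] [-0.3191  0.6221 -0.4333  2.2388  0.6675  0.4063  0.3554]
0.09 0 -1 [ 0.     0.999  0.045 -0.   ] [-0.5551  0.6933  0.0836  1.9425 -0.1095  0.5101 -1.8758] [-0.9765  0.6625  0.5299  2.2802 -0.8887  0.4121 -1.179 ]
0.09 0.289 1 [-0.1439 -0.0445  0.9886 -0.0065] [ 0.0225  0.9319 -0.8278  1.6929  0.5562  1.0733  0.6634] [ 0.0139  0.8288 -0.8656  2.0346  0.5806  0.8477  0.4628]
0.09 0.289 -1 [ 0.0065  0.9886  0.0445 -0.1439] [-0.4318  0.7855 -0.0279  1.7262 -0.1045  0.9035 -1.8591] [-0.4727  0.6711 -0.0999  2.0661 -0.1085  0.6684 -1.9458]
rake tail 1 1 -0.14 [ 0.5597 -0.2224  0.05  ] [ 0.0177  0.7214  0.4096  2.0278 -0.5743  0.5054 -2.2114]
rake tail 1 1 0 [ 0.5483 -0.0828  0.05  ] [-0.2125  0.6842  0.3904  2.1368 -0.6147  0.4302 -2.3927]

[... 329 characters left out ...]
.5499 -0.1028  0.05  ] [-0.1776  0.6878  0.3925  2.1256 -0.6097  0.438  -2.3634]
rake tail 1 -1 -0.14 [ 0.5597 -0.2224  0.05  ] [ 0.4623  0.6905 -0.2673  1.9981  0.3599  0.498   0.0172]
rake tail 1 -1 0 [ 0.5483 -0.0828  0.05  ] [ 0.2418  0.6573 -0.2836  2.1072  0.4221  0.4305 -0.2903]
rake tail 1 -1 0.12 [0.5384 0.0368 0.05  ] [-0.0108  0.6428 -0.2356  2.1429  0.3732  0.3939 -0.4654]
rake tail -1 -1 -0.14 [ 0.5712 -0.3619  0.05  ] [ 0.6355  0.749  -0.2445  1.8229  0.294   0.6051  0.2929]
rake tail -1 -1 0 [ 0.5597 -0.2224  0.05  ] [ 0.4623  0.6905 -0.2673  1.9981  0.3599  0.498   0.0172]
rake tail -1 -1 0.12 [ 0.5499 -0.1028  0.05  ] [ 0.2808  0.6613 -0.2892  2.0957  0.4241  0.4397 -0.2555]
```

```bash
cat >> h.py <<'E'
TH=.289
def pose(tip,yaw,b,h,tilt,sg):
    """TCP pose gripping rake at (b,h) [rake held: tail dir yaw, pitched tail-down by tilt], tip mid at `tip`"""
    x=np.array([np.cos(yaw),np.sin(yaw),0]);y=np.array([-np.sin(yaw),np.cos(yaw),0]);z=np.array([0,0,1.])
    tl=np.cos(tilt)*x-np.sin(tilt)*z; up=np.sin(tilt)*x+np.cos(tilt)*z
    ty=sg*y;tz=-up;tx=np.cross(ty,tz)
    return np.asarray(tip,float)+b*tl+(h-.019)*up, quat(R.from_matrix(np.c_[tx,ty,tz]))
def st(l=""):
    s=arm.read_state(); print(l,"t",round(s["t"],2),"p",s["ee_pos"].round(4),"F",s["contact_force"].round(1),"w",round(s["grip_width"],4))
    return s
E
python3 - <<'E'
from h import *
yaw=.09; d=np.array([np.cos(yaw),np.sin(yaw),0])
tip=np.array([.5837,.2495,0])-.0236*d
p,q=pose(tip,yaw,.002,.079,TH,1)
arm.move_gripper(.06)
up=np.array([np.sin(TH)*d[0],np.sin(TH)*d[1],np.cos(TH)])
arm.goto(p+up*.13,q); st()
arm.movel(p+up*.03,feed=.2); st()
im=arm.capture("top"); save(im,"t1",(140,100,260,190),6)
im=arm.capture("scene"); save(im,"s1",(270,90,410,200),5)
E
```

```text
t 4.47 p [0.6164 0.2516 0.1815] F [-0.8  1.2  0.2] w 0.0596
 t 5.12 p [0.5883 0.2503 0.0865] F [-0.   0.   0.4] w 0.06
```

View pics/s1.png

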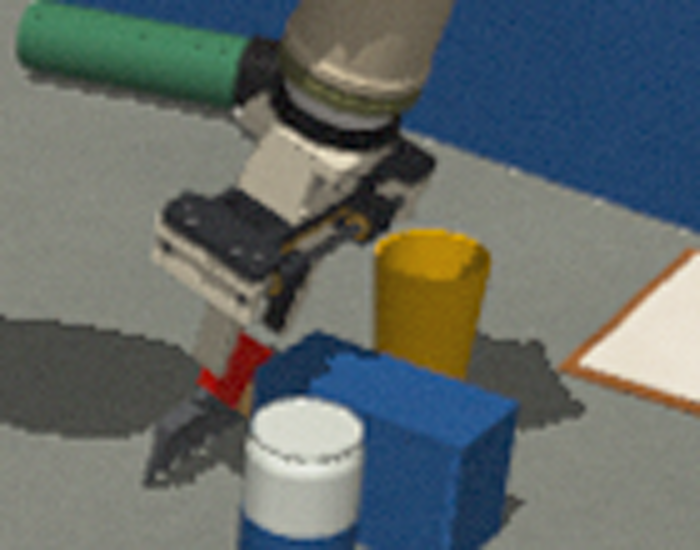

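View pics/t1.png

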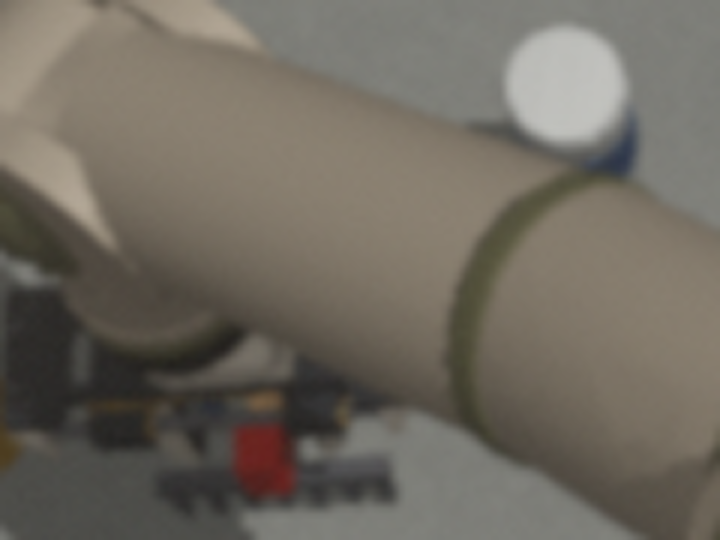

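Run:
```python
from h import *
yaw=.09; d=np.array([np.cos(yaw),np.sin(yaw),0])
tip=np.array([.5837,.2495,0])-.0236*d
p,q=pose(tip,yaw,.002,.079,TH,1)
arm.movel(p,feed=.1); st()
arm.move_gripper(.02,grip_force=40); st("grip")
arm.movel(p+[0,0,.003],feed=.1)
p2=p-d*.165
arm.movel(p2+[0,0,.003],feed=.15); st("pulled")
arm.movel(p2,feed=.05); st()
arm.move_gripper(.06); arm.sleep(.1)
up=np.array([np.sin(TH)*d[0],np.sin(TH)*d[1],np.cos(TH)])
arm.movel(p2+up*.13,feed=.25); st()
im=arm.capture("top"); save(im,"t2",(140,100,260,250),5)
im=arm.capture("scene"); save(im,"s2",(230,90,390,210),5)
```

```text
t 5.67 p [0.5789 0.2491 0.0568] F [ 0.1 -0.4 -0.6] w 0.0598
grip t 6.33 p [0.5791 0.2495 0.0572] F [-0.7  1.   2.4] w 0.0237
pulled t 7.83 p [0.4157 0.2345 0.0599] F [-0.4 -0.  -2.9] w 0.0239
 t 8.08 p [0.4157 0.2347 0.057 ] F [ 1.4 -1.   3.7] w 0.0236
 t 9.62 p [0.4512 0.2369 0.1806] F [-0.6 -0.8 -0.4] w 0.0601
```

View pics/s2.png

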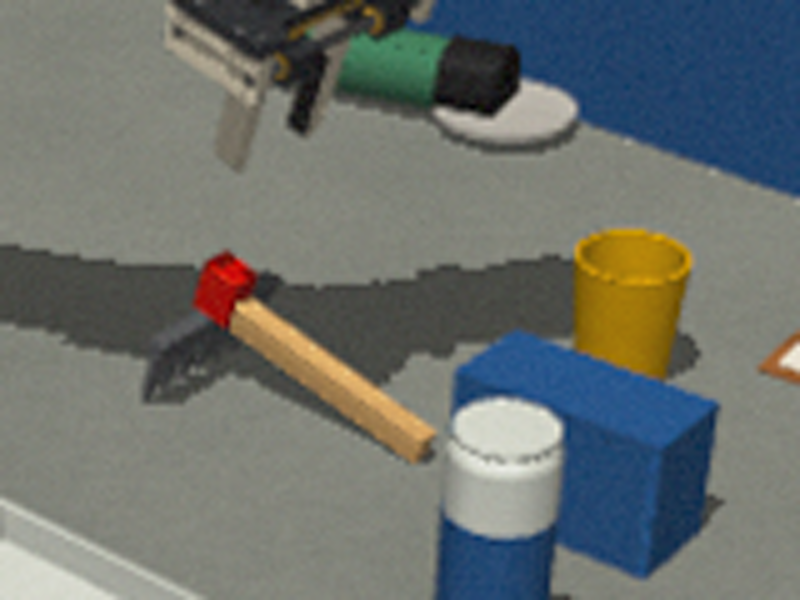

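View pics/t2.png

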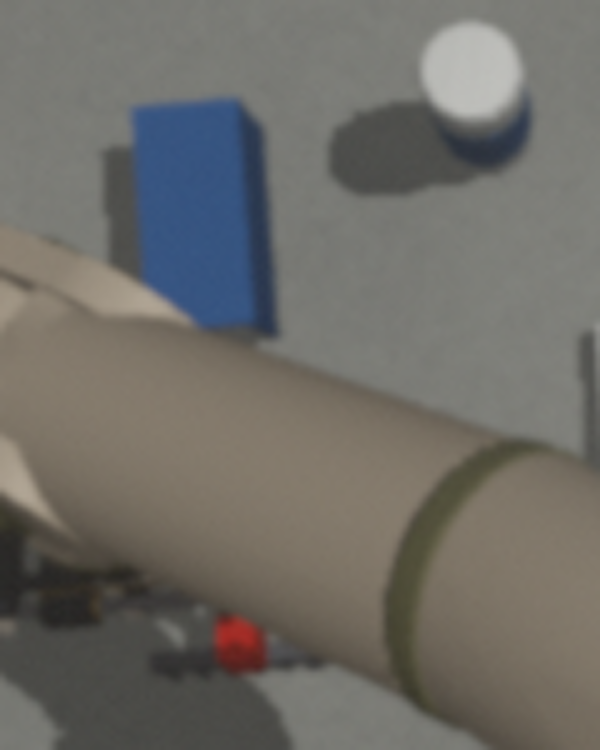

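Run:
```python
from h import *
yaw=.09; d=np.array([np.cos(yaw),np.sin(yaw),0]);n=np.array([-d[1],d[0],0])
tip=np.array([.5837,.2495,0])-.0236*d-.165*d
up=np.array([np.sin(TH)*d[0],np.sin(TH)*d[1],np.cos(TH)]); tl=np.cos(TH)*d-np.sin(TH)*np.array([0,0,1])
for nm,b,s,h in (("tailR",.175,-1,.074),("tailL",.175,1,.074),("tailRbot",.175,-1,.052),("headR",.02,-1,.074)):
    print(nm,(w2p("scene",tip+tl*b+n*s*.008+up*h)+.4-[230,90])*5)
for s in(-1,1): print("tine",(w2p("scene",tip+n*s*.06)+.4-[230,90])*5)
```

```text
tailR [418.62827745 440.63429991]
tailL [433.3925475 430.4300921]
tailRbot [408.60834559 465.71092193]
headR [234.90592684 305.96622844]
tine [137.02062514 403.22838711]
tine [250.51249991 335.61097367]
```

```bash
cat >> h.py <<'E'
TC=np.array([.5539,-.1526,0]);AL=1.653
T_=np.array([np.cos(AL),np.sin(AL),0]);E_=np.array([T_[1],-T_[0],0])
def rp(x,y,z,tilt=0):  # raking pose, tray-local tip pos
    return pose(TC+E_*x+T_*y+np.array([0,0,z]),AL-np.pi,.070,.063,tilt,1)
def loc(p): p=np.asarray(p)-TC; return np.array([p@E_,p@T_,p[2]])
E
python3 - <<'E'
from h import *
yaw=.09; d=np.array([np.cos(yaw),np.sin(yaw),0])
tip=np.array([.5837,.2495,0])-.0236*d-.165*d
p,q=pose(tip,yaw,.070,.063,TH,1)
up=np.array([np.sin(TH)*d[0],np.sin(TH)*d[1],np.cos(TH)])
arm.movel(p+up*.08,feed=.3); st()
arm.movel(p,feed=.15); st()
arm.move_gripper(.01,grip_force=60); st("grip")
arm.movel(p+[0,0,.14],feed=.25); st("lift")
p,q=rp(-.004,-.122,.11); arm.goto(p,q); st("over tray")
save(arm.capture("top"),"t3",(230,130,390,240),5)
save(arm.capture("scene"),"s3",(100,100,300,300),4)
E
```

```text
t 10.19 p [0.4962 0.2421 0.0984] F [-0.   0.4  0.3] w 0.0601
 t 10.88 p [0.4756 0.2403 0.0234] F [-0.2 -1.6  0.3] w 0.0597
grip t 11.64 p [0.4752 0.2398 0.0223] F [-0.3  1.4  0.6] w 0.0159
lift t 12.35 p [0.475  0.2388 0.1612] F [-0.4 -0.6 -3.6] w 0.0158
over tray t 14.47 p [ 0.5665 -0.3425  0.154 ] F [ 0.5  0.3 -2.1] w 0.0155
```

View pics/s3.png

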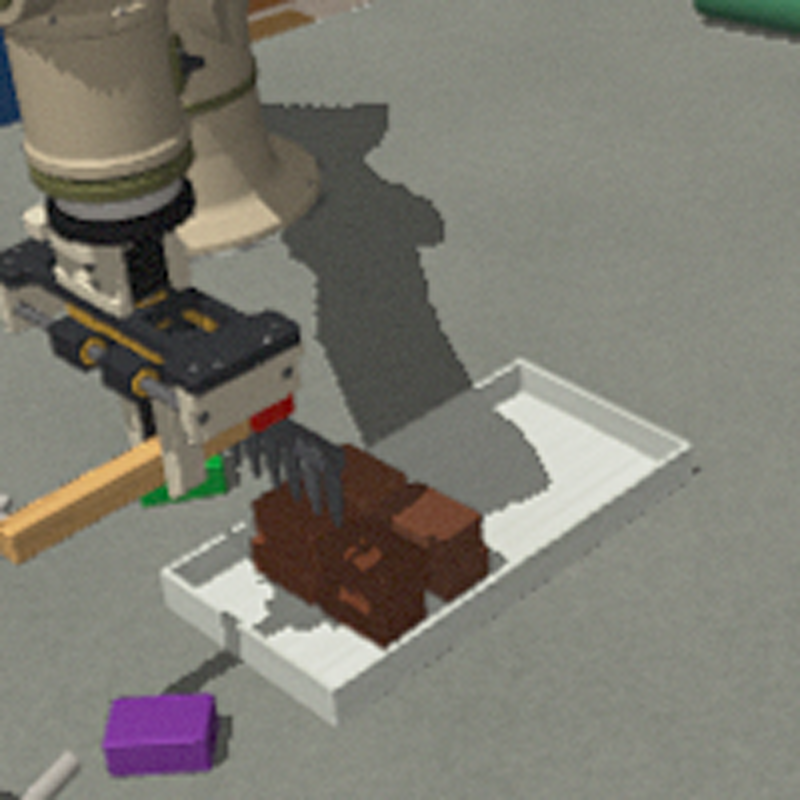

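View pics/t3.png

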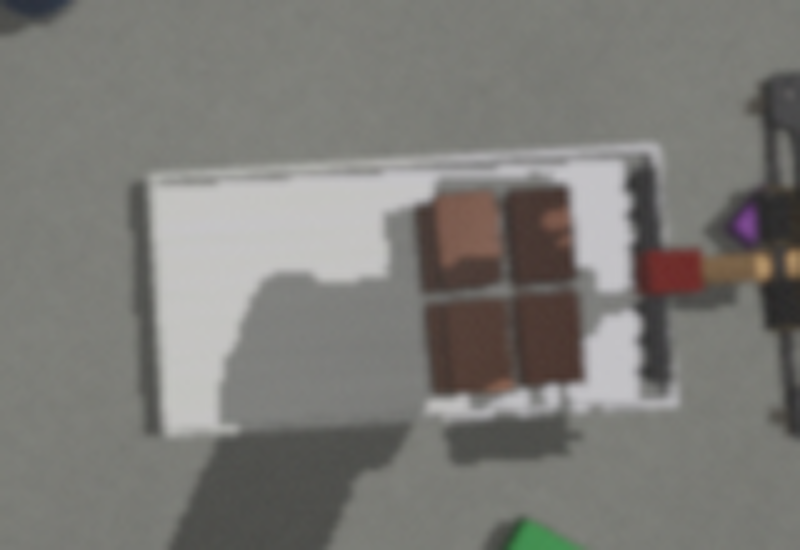

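Run:
```python
from h import *
g=lambda x,y,z:((w2p("scene",TC+E_*x+T_*y+np.array([0,0,z]))+.4-[100,100])*4).round(0)
for s in((-.084,-.164),(.084,-.164),(.084,.164),(-.084,.164)): print(s,g(*s,.03))
print("tip",g(-.004+.06,-.122,.11),g(-.004+.06,-.122,.12))
```

```text
(-0.084, -0.164) [157. 569.]
(0.084, -0.164) [330. 689.]
(0.084, 0.164) [689. 441.]
(-0.084, 0.164) [517. 356.]
tip [340. 528.] [338. 515.]
```

Run:
```python
from h import *
p,q=rp(-.004,-.122,.035); arm.movel(p,feed=.2); st()
for y in (-.06,-.03,0.0,.03):
    p,q=rp(-.004,y,.035); arm.movel(p,feed=.08); st(y)
p,q=rp(-.004,.03,.11); arm.movel(p,feed=.25)
p,q=rp(-.004,-.14,.11); arm.movel(p,feed=.3); st()
save(arm.capture("top"),"t4",(230,130,390,240),5)
save(arm.capture("scene"),"s4",(100,100,300,300),4)
```

```text
t 15.09 p [ 0.5662 -0.3438  0.0792] F [-0.4  0.9 -1.4] w 0.0157
-0.06 t 16.02 p [ 0.5606 -0.2826  0.0789] F [ 0.7  0.2 -1.5] w 0.0153
-0.03 t 16.54 p [ 0.5582 -0.2519  0.0791] F [-0.3  0.1 -1.3] w 0.0157
0.0 t 17.07 p [ 0.5558 -0.222   0.0791] F [ 0.3 -0.2 -3. ] w 0.0159
0.03 t 17.59 p [ 0.5533 -0.1924  0.0791] F [-0.3 -0.3 -2.6] w 0.0158
 t 18.76 p [ 0.5662 -0.362   0.1522] F [ 0.6  1.4 -1.8] w 0.0159
```

View pics/s4.png

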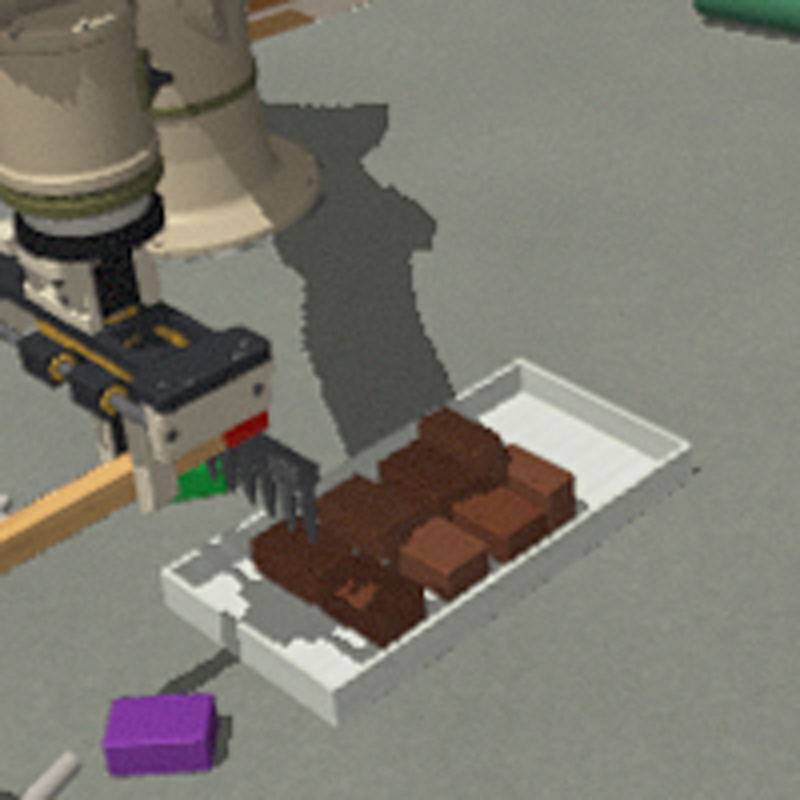

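View pics/t4.png

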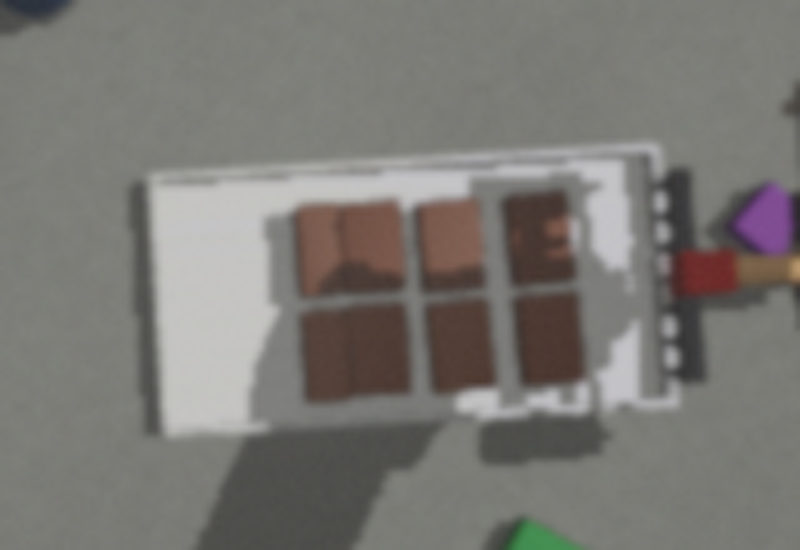

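Run:
```python
from h import *
np.set_printoptions(precision=4,suppress=True)
g=lambda u,v,z:loc(p2w("top",230+u/5-.4,130+v/5-.4,z))
print("standing top front/back",g(297,205,.044),g(343,203,.044),g(305,400,.044),g(350,400,.044))
print("r3",g(345,203,.032),g(402,203,.032),g(352,395,.032),g(410,390,.032))
print("r2",g(418,203,.032),g(482,203,.032),g(430,390,.032),g(493,387,.032))
print("r1",g(506,195,.032),g(570,193,.032),g(517,383,.032),g(582,380,.032))
```

```text
standing top front/back [0.0578 0.0707 0.044 ] [0.0573 0.0414 0.044 ] [-0.066   0.0737  0.044 ] [-0.0678  0.0453  0.044 ]
r3 [0.0582 0.0389 0.032 ] [0.0559 0.0025 0.032 ] [-0.0649  0.0426  0.032 ] [-0.064   0.0055  0.032 ]
r2 [ 0.0553 -0.0078  0.032 ] [ 0.0527 -0.0487  0.032 ] [-0.0648 -0.0073  0.032 ] [-0.0653 -0.0475  0.032 ]
r1 [ 0.0569 -0.0643  0.032 ] [ 0.0556 -0.1053  0.032 ] [-0.0637 -0.0629  0.032 ] [-0.0644 -0.1044  0.032 ]
```

Run:
```python
from h import *
p,q=rp(-.004,0,.11); arm.movel(p,feed=.35)
p,q=rp(-.004,0,.039); arm.movel(p,feed=.2)
p,q=rp(-.004,.066,.039); arm.movel(p,feed=.2); st()
p,q=rp(-.004,.05,.11); arm.movel(p,feed=.3)
p,q=rp(-.004,-.12,.11); arm.movel(p,feed=.35); st()
save(arm.capture("top"),"t5",(230,130,390,240),5)
save(arm.capture("scene"),"s5",(100,100,300,300),4)
```

```text
t 20.4 p [ 0.5511 -0.1566  0.0844] F [ 0.6 -0.5 -1.8] w 0.0156
 t 21.43 p [ 0.5644 -0.3427  0.1522] F [ 0.3  0.5 -1.7] w 0.0156
```

View pics/s5.png

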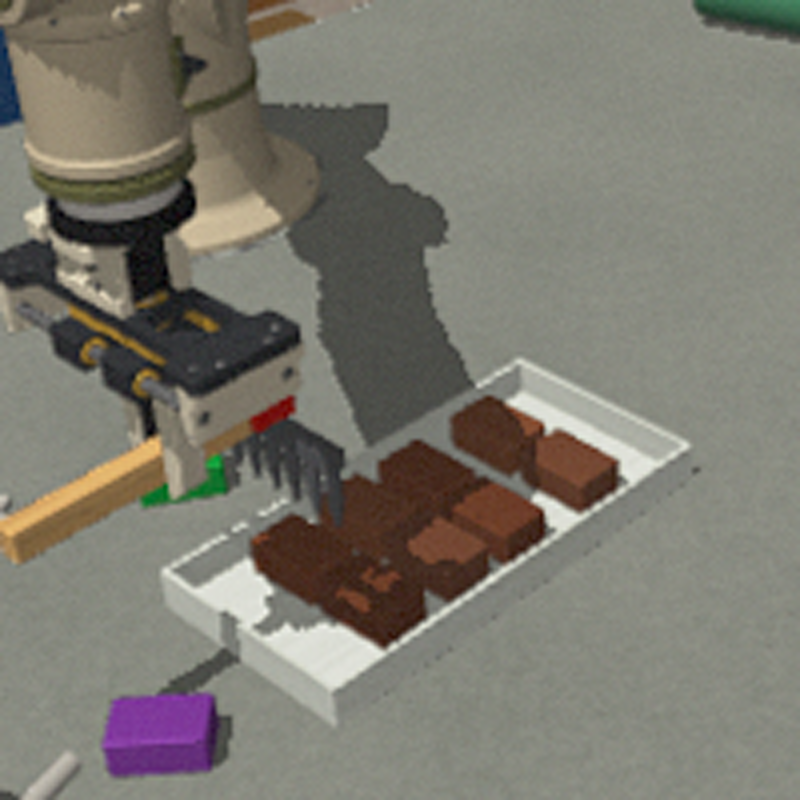

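View pics/t5.png

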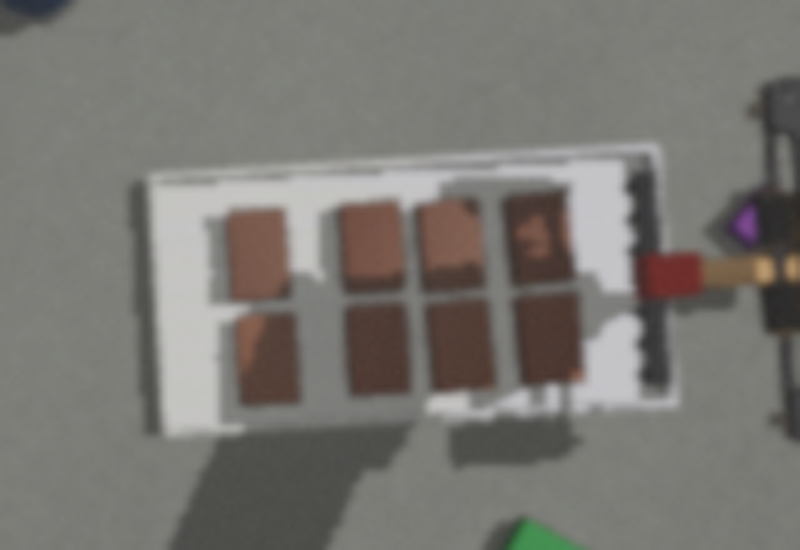

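Run:
```python
from h import *
np.set_printoptions(precision=4,suppress=True)
g=lambda u,v,z:loc(p2w("top",230+u/5-.4,130+v/5-.4,z))
print("r4",g(227,210,.032),g(288,208,.032),g(237,405,.032),g(298,403,.032))
yaw=.09; d=np.array([np.cos(yaw),np.sin(yaw),0])
tip=np.array([.5837,.2495,0])-.0236*d-.165*d
p,q=pose(tip,yaw,.070,.063,TH,1)
up=np.array([np.sin(TH)*d[0],np.sin(TH)*d[1],np.cos(TH)])
arm.goto(p+[0,0,.14],q); st()
arm.movel(p+[0,0,.02],feed=.2); st()
arm.movel(p+[0,0,.0005],feed=.05); st("down")
arm.move_gripper(.06); arm.sleep(.2); st()
arm.movel(p+up*.13,feed=.2)
pp,qq=pose([.45,.55,0],yaw,.07,.063,0,1)
st()
save(arm.capture("scene"),"s6",(190,60,350,180),5)
```

```text
r4 [0.0585 0.1147 0.032 ] [0.0573 0.0756 0.032 ] [-0.0667  0.1163  0.032 ] [-0.0678  0.0774  0.032 ]
 t 23.63 p [0.4759 0.2385 0.162 ] F [ 0.3  0.7 -2.6] w 0.0157
 t 24.38 p [0.4755 0.2402 0.043 ] F [ 0.1 -0.1 -1.9] w 0.0155
down t 24.93 p [0.4751 0.2396 0.0226] F [-0.7  0.2 -3. ] w 0.0158
 t 26.0 p [0.4752 0.2397 0.0227] F [ 0.  -0.  -0.4] w 0.06
 t 26.8 p [0.5115 0.2424 0.146 ] F [ 0.3 -0.2 -0.3] w 0.0601
```

View pics/s6.png

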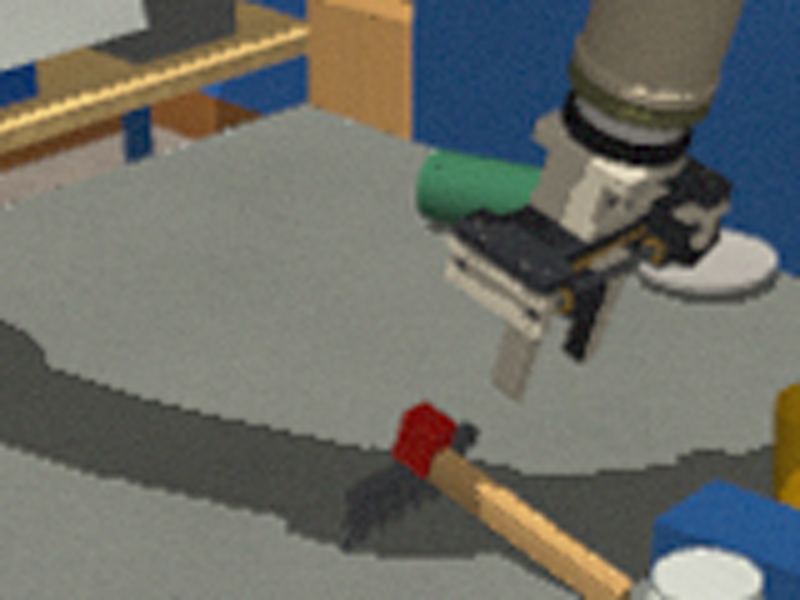

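Run:
```python
from h import *
arm.movel(arm.read_state()["ee_pos"]+[0,0,.15],feed=.25); st()
save(arm.capture("top"),"t7",(130,90,390,270),3); save(arm.capture("scene"),"s7",(60,60,390,290),2.4)
```

```text
t 27.59 p [0.511  0.2417 0.2942] F [ 0.  -0.7 -0.6] w 0.0602
```

View pics/s7.png

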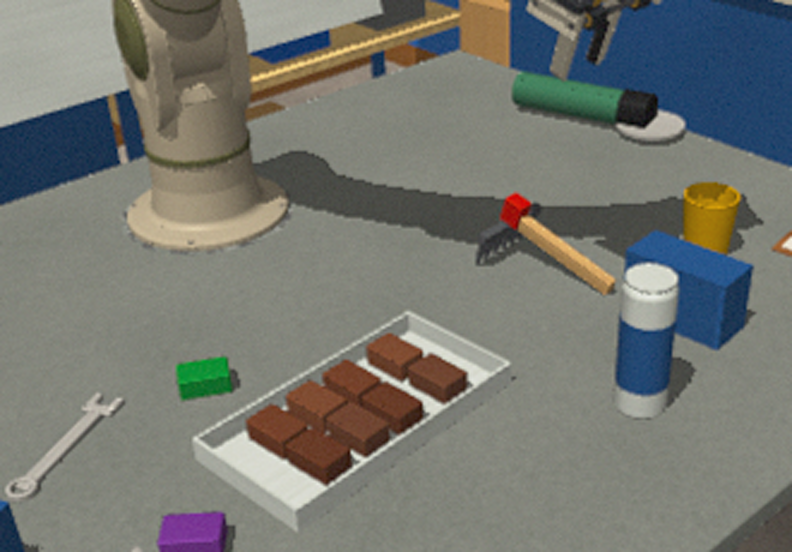

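View pics/t7.png

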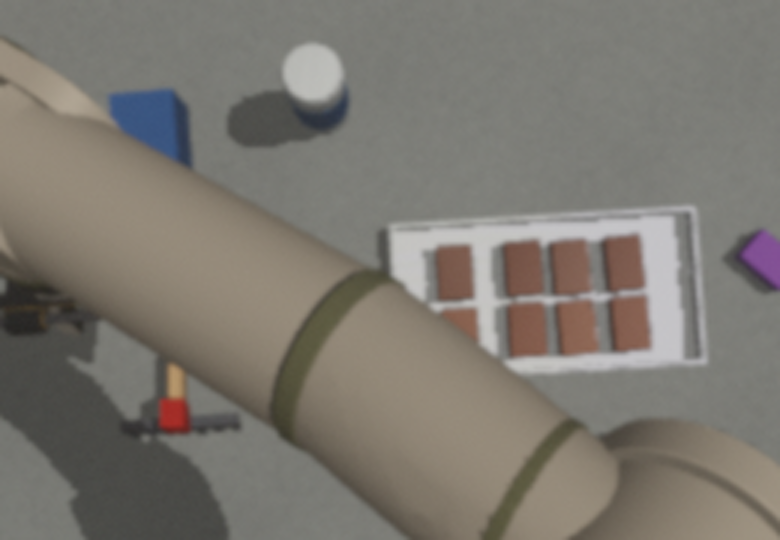

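The scene picture shows all eight stones lying flat, in four rows of two from about (285,440) to (430,365). The rake lies at (540,240), tines down and clear of the tray. The can, cup, wrench and the purple and green stones haven't moved.

Run:
```python
from h import *
print(arm.sign_off()); st()
```

```text
the job is handed in; nothing more can be done
None
the job is handed in; nothing more can be done
```

The job is done and handed in at about 27.6 s of robot time, under the 64 s limit. No verdict is reported.

- **Drawing the rake:** I gripped it by the red block, drew it 165 mm straight out of the dock, and let it go free on the bench.
- **Raking:** I took it again by the handle and raked the top four stones towards the +y end. That first pass left two stones standing on end, so a second, quicker stroke with the tine tips above the flat stones tipped them over.
- **Laying down:** I put the rake back on the bench where it had lain after coming out of the dock, tines down and clear of the tray.

**Last checks:**
- All eight stones lie flat in one layer inside the tray. Two are in the -y third, four in the middle and two in the +y third, each wholly inside its third by at least about 5 mm.
- The can, cup, wrench and the purple and green stones had not moved.
- Contact force stayed within about 4 N wherever I read it, at the ends of moves.
- In the last top picture the arm hid most of the rake's handle and part of one stone. The final scene picture showed both clearly, and nothing disagreed.

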